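Check a spare centrifuge spindle in a ring gauge

ROBOT

A 6-joint arm with a two-finger parallel gripper is mounted at the origin on the work surface. World frame = base frame: x ahead of the robot, y to its left, z up, the work surface at z = 0. Lengths are in m, angles in rad, forces in N, time in s.
With the tool pointing down it reaches from about 0.15 to 0.775 m from the base axis. Payload 6.1 kg.
Tool frame: the origin (TCP) lies on the centre line of the jaws, within the pads' length; the fingertips stand 25 mm ahead of it and the grasp point (between the pads) lies 6 mm ahead of it; y points along the fingers, x is the direction in which the jaws open and shut, and the axes are right-handed (so a half turn about y gives the same grasp; the last joint's range is limited). The gripper opens to 85 mm and grips with 20 to 120 N. Pads are 22 mm wide; open, the fingers measure 114 mm over their backs; the gripper's body (76 mm by 85 mm) begins 54 mm behind the grasp point. The pads swing forward as they close: fully open they stand 13 mm farther back than shut.
Start: joints at [1.17, 0.126, -0.04, 1.405, 0, 1.571], TCP at [0.205, 0.483, 0.256] pointing down, gripper open.
Joint ranges: [-2.72, 2.72], [-0.95, 1.95], [-1.27, 1.35], [-1.78, 2.02], [-1.46, 1.47], [-3.14, 3.14]. Speed limits (rad/s): [2.39, 2.39, 3.01, 3.14, 3.14, 3.14].

INTERFACE

Orientations are given as a unit quaternion [x, y, z, w].
In Python, from bench import manip gives the robot as it stands. The module is installed in compiled form; this text tells all that it offers.
- The arm moves only by the tool carry_out, never from a script. Its argument "commands" is a list of rows, each a list of 7 numbers: the shift along the tool's x, y, z in m, then the turn, a rotation vector about the tool's x, y, z in degrees, then the opening, from 0 (shut) to 1 (fully open). A call has 1 to 20 rows; each row is the pose to reach, as a shift and turn from the pose commanded when the call began, along the tool's axes at that moment; what a row does not reach only later rows make up. A row lasts 1/12 s, in which the tool goes at most 41.7 mm and 7.16 degrees, less where a joint would pass 70% of its speed; a pose out of reach is approached as far as the arm can. A call with a gripper value outside its range is refused whole. The fingers move at their own pace and stop on an object; "squeeze" is the grip in N (left out, the last holds). Time passes only in rows, so rows that repeat a pose let the fingers close. It gives the time, the measured TCP pose, the force and the opening at its end, in the units of the state.
- manip.get_state(): the state, without advancing time (a new reading comes with each control period).
- manip.get_image(name): name is "side" or "top"; returns a dict with "img" (480x640x3 uint8, red, green, blue), "fx", "fy", "cx", "cy" (pixels), "xyz" and "orientation" of the camera in the world. Camera axes: x right, y down, z forward; pixel columns grow to the right and rows downward; lengths in m; the calibration is good to about 2 mm. A picture is of the moment at which its call begins. There is no depth.
- manip.job_done(): hands the job in, once; it reports no verdict.
The state is a dict: "clock": time; "joint_pos": joint angles; "qd": joint speeds; "tau": joint torques, N m; "eef_pos": TCP position; "eef_rot": TCP orientation; "wrist_force": force on the tool from outside, world axes, zero at the start; "torque": the same for the moment, N m; "width": finger opening in m.
Only numpy, scipy, OpenCV 4.12 (cv2) and the standard library are available. Lean on these libraries where they do the work, as an engineer would, in place of code of your own. Each camera call takes 0.05 s, during which the arm holds its last target.

TASK

Check the spare spindle in the ring gauge: take it from its cradle and pass it nose first through the row of rings, widest first, until one stops it. Lean on that sprung ring gently and steadily for about a second, so that it gives about 7 mm (it takes about 7 N) and never as much as 12 mm, then ease off, let go and leave the spindle lying in the rings. Do not force the spindle if it catches, and leave the glassware and other things on the bench where they are.

Things in the scene. Friction and masses are not known exactly. Their poses are not given: they have to be found in the camera images.
- spindle: Spare spindle, about 0.11 kg: hollow round steel shaft, 16 mm diameter, 175 mm long, with a square grey plastic grip at the back, 22 x 22 mm, 60 mm long. Origin on the axis where they meet; x points to the nose (grip from x = -60 to 0 mm), two flats of the grip face +-y. Starts lying level in the cradle, axis 50 mm above the bench, the grip overhanging freely; balances 71 mm ahead of the origin.
- nose (a point): Centre of the spindle's nose, on its axis, 175 mm ahead of the spindle's origin; x points forward along the shaft. The last 3 mm of the nose taper to 13 mm diameter.
- gauge: Fixed ring gauge: grey rail 237 x 50 x 12 mm (x = -12 to 225 mm) with a row of upright steel rings, all on one level axis 50 mm above the bench. Origin on the bench plane below the front face of the first ring; x points along the ring axis the way the spindle goes in, z up. Three fixed rings, 8 mm thick, 7 mm wall: front faces at x = 0, 45, 90 mm, bores 24, 21, 19 mm; highest top 69 mm above the bench.
- stop_ring (a joint): How far the fourth ring (bore 10 mm, outside 28 mm; it stops the spindle) is pushed back along the gauge's +x against its spring, in m: 0 at rest, end stop 0.016. 1 N per mm, plus 2 N at 50 mm/s. It rides on a carriage clamped somewhere along the rail, so its front face at rest is anywhere from x = 120 to 155 mm of the gauge: find it by feel or by eye. The carriage does not yield to light pushes.
- cradle: Fixed white cradle: a foot 170 x 44 mm, 8 mm thick, with two V-blocks 124 mm apart, top 52 mm above the bench, that carry the shaft 50 mm above the bench. The origin is on the bench plane under its middle; x points along the shaft to the nose. The spindle's shoulder lies at x = -78 mm of the cradle.
- beaker: Small glass beaker, diameter 60 mm, 70 mm tall, loose; origin at the centre of its underside. Leave alone.
- dish: Shallow clear dish, diameter 84 mm, 16 mm tall, loose; origin at the centre of its underside. Leave alone.
- screwdriver: Screwdriver lying on the bench, loose. Leave alone.
- jar: White jar, diameter 60 mm, 65 mm tall, loose; origin at the centre of its underside. Leave alone.
- weight: Brass balance weight, diameter 36 mm, 47 mm tall, loose; origin at the centre of its underside. Leave alone.
Not all that is in view belongs to the job. Leave any purple or yellow look-alike of the spindle alone.

How it is judged:
On the way, in this order (a step that is already met when the one before it is completed fails the run):
1. the held spindle's nose has passed through the three wider rings (x of nose in the frame of gauge above 0.1 m and y of nose in the frame of gauge between -0.006 and 0.006 m and z of nose in the frame of gauge between 0.044 and 0.056 m and angle between the x axis of spindle and the x axis of gauge, either way round below 0.09 rad and contact force between the fingers and spindle above 1 N), for 0.05 s.
2. the held spindle presses the stop ring back by 4 to 12 mm for 0.6 s (value of joint stop_ring above 0.004 m and x of nose in the frame of gauge above 0.12 m and y of nose in the frame of gauge between -0.006 and 0.006 m and z of nose in the frame of gauge between 0.044 and 0.056 m and angle between the x axis of spindle and the x axis of gauge, either way round below 0.09 rad and contact force between the fingers and spindle above 1 N and contact force between spindle and gauge above 2 N), for 0.6 s.
At the end, for the whole second after the job is handed in: The released spindle lies at rest in all three wider rings, its nose at least 108 mm behind the front face of the first ring (10 mm past the third), within 6 mm of the ring axis sideways and in height and within 0.09 rad of it, and the stop ring is back within 3 mm of its rest (x of nose in the frame of gauge above 0.108 m and y of nose in the frame of gauge between -0.006 and 0.006 m and z of nose in the frame of gauge between 0.044 and 0.056 m and angle between the x axis of spindle and the x axis of gauge, either way round below 0.09 rad and value of joint stop_ring below 0.003 m and linear speed of spindle below 0.02 m/s and contact force between each of the arm, the fingers and spindle below 0.1 N); the robot touches nothing.
It fails at once if the stop ring is pushed back 12 mm or more (value of joint stop_ring above 0.012 m).
It fails at once if the spindle is forced against the gauge with more than 25 N (contact force between spindle and gauge above 25 N).
It fails at once if the gripper pushes on the gauge with more than 10 N (contact force between any of the fingers, the arm and gauge above 10 N).
It fails at once if one of the other things on the bench is shifted by more than 20 mm (distance of any of beaker, dish, screwdriver, jar, weight from where it was at the start of the episode above 0.02 m).
It also fails if it takes over 53 s, if anything falls off the work surface, if the arm or the gripper's body presses on something with over 40 N, if the wrist force passes 120 N, or if a joint passes its speed limit or range.

## Working session

There is one attempt and no reset: what is moved stays moved. The work goes in short steps, Python scripts to look and compute and a tool call to move; the robot and the scene stay as the last step left them, time stands still between calls to the robot, and variables do not carry over. Pictures are saved under pics/ and viewed, and the job is handed in when it is done.

Besides the shell and the picture viewer there is one more tool, called after "Request:" as a command line: name --pt "numbers of a row" for each row, then --argument value for the rest. carry_out: Moves the arm, as the interface text tells. Its arguments: {"type":"object","properties":{"commands":{"type":"array"},"squeeze":{"type":"number"}},"required":["commands"]}

```bash
mkdir -p pics
cat > h.py <<'E'
import numpy as np, cv2
from bench import manip
from scipy.spatial.transform import Rotation as R
def snap(n,f):
    d=manip.get_image(n); cv2.imwrite('pics/'+f+'.png',d['img'][:,:,::-1]); np.save('pics/'+f+'.npy',d,allow_pickle=True); return d
def load(f): return np.load('pics/'+f+'.npy',allow_pickle=True).item()
def ray(d,u,v):
    r=R.from_quat(d['orientation']).apply([(u-d['cx'])/d['fx'],(v-d['cy'])/d['fy'],1.]); return np.array(d['xyz']),r
def onz(d,u,v,z):
    o,r=ray(d,u,v); return o+r*(z-o[2])/r[2]
def proj(d,p):
    c=R.from_quat(d['orientation']).inv().apply(np.array(p)-d['xyz']); return np.array([d['fx']*c[0]/c[2]+d['cx'],d['fy']*c[1]/c[2]+d['cy']])
def tri(d1,a,d2,b):
    o1,r1=ray(d1,*a);o2,r2=ray(d2,*b);r1/=np.linalg.norm(r1);r2/=np.linalg.norm(r2)
    t=np.linalg.lstsq(np.c_[r1,-r2],o2-o1,rcond=None)[0];p=o1+r1*t[0];q=o2+r2*t[1];return (p+q)/2,np.linalg.norm(p-q)
E
python3 - <<'E'
from h import *
for n in('top','side'):
    d=snap(n,n+'0');print(n,d['fx'],d['fy'],d['cx'],d['cy'],d['xyz'],d['orientation'])
print(manip.get_state())
E
```

```text
top 568.9851420786747 568.9851420786747 322.368411479581 228.87278423854144 [ 0.32810603 -0.11907138  1.25032925] [ 0.71020879 -0.70209209  0.02869518 -0.04297388]
side 520.0720579479466 520.0720579479466 330.87191565948586 236.36019607881227 [ 0.19612964 -0.99830231  0.59373952] [ 0.85246616 -0.12650825  0.06315089 -0.50329819]
{'clock': 0.1, 'joint_pos': array([ 1.17002812e+00,  1.26335146e-01, -4.05010391e-02,  1.40536979e+00,
       -1.46826635e-05,  1.57077143e+00]), 'qd': array([ 0.00014178, -0.00071445,  0.00242967, -0.00090397, -0.00029835,
       -0.00041943]), 'tau': array([ 3.18340399e-04, -4.36906922e+01,  3.53604841e+01,  1.37224502e-02,
       -4.07910318e-05, -5.29600129e-06]), 'eef_pos': array([0.20469626, 0.48310694, 0.25560092]), 'eef_rot': array([ 0.58979251,  0.39006682, -0.3908921 , -0.58923343]), 'wrist_force': array([-0.01238873, -0.62936079,  0.16168585]), 'torque': array([ 0.02281999,  0.01642672, -0.03638352]), 'width': 0.08568189951186705}
```

View pics/top0.png

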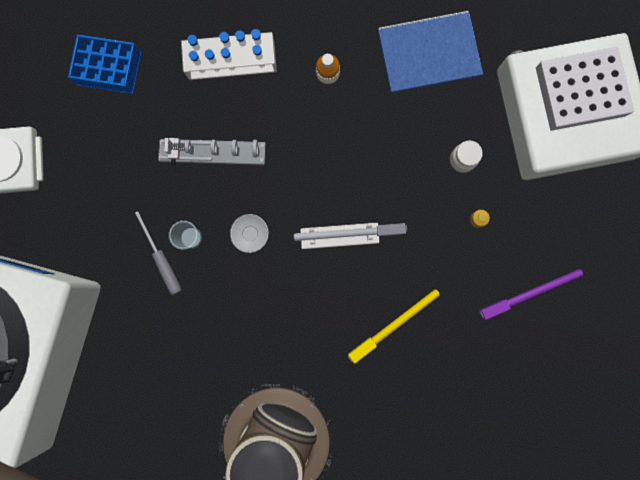

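View pics/side0.png

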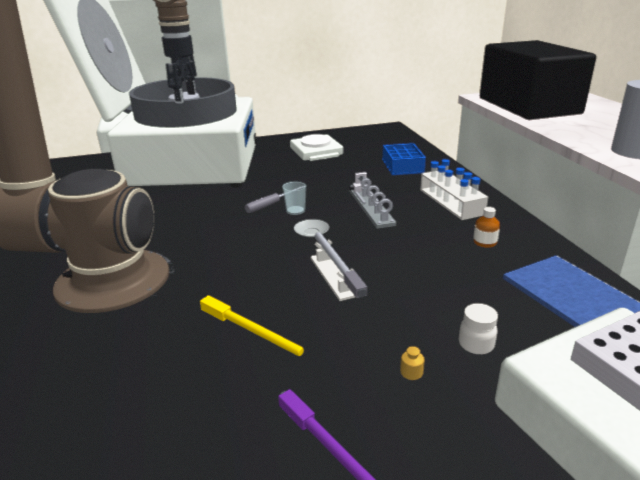

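Run:
```python
from h import *
a=load('top0')['img'][:,:,::-1]; b=load('side0')['img'][:,:,::-1]
c1=cv2.resize(a[205:265,280:420],None,fx=5.6,fy=5.6,interpolation=cv2.INTER_CUBIC)[:300]
c2=cv2.resize(a[130:175,150:275],None,fx=6,fy=6,interpolation=cv2.INTER_CUBIC)
o=np.zeros((590,790,3),np.uint8);o[:c1.shape[0],:784]=c1[:, :784];o[310:310+270,:750]=c2
cv2.imwrite('pics/cropt.png',o)
c1=cv2.resize(b[165:305,290:410],None,fx=4,fy=4,interpolation=cv2.INTER_CUBIC)
cv2.imwrite('pics/crops.png',c1)
d=load('top0')
for n,p,z in [('spin grip end',(406,229),.05),('nose',(295,237),.05),('ring1',(255,147),.05),('ring4',(190,147),.05),('railR',(265,152),.012),('railL',(159,150),.012),('beaker',(182,235),.0),('dish',(249,233),0),('jar',(466,156),.06),('weight',(480,218),.04)]:
    print(n,onz(d,*p,z).round(4))
```

```text
spin grip end [ 0.4517 -0.2709  0.05  ]
nose [ 0.4322 -0.0362  0.05  ]
ring1 [0.6261 0.0536 0.05  ]
ring4 [0.6251 0.1945 0.05  ]
railR [0.6244 0.0365 0.012 ]
railL [0.6271 0.2737 0.012 ]
beaker [0.4383 0.2182 0.    ]
dish [0.4443 0.0693 0.    ]
jar [ 0.6076 -0.3969  0.06  ]
weight [ 0.4779 -0.4295  0.04  ]
```

View pics/cropt.png

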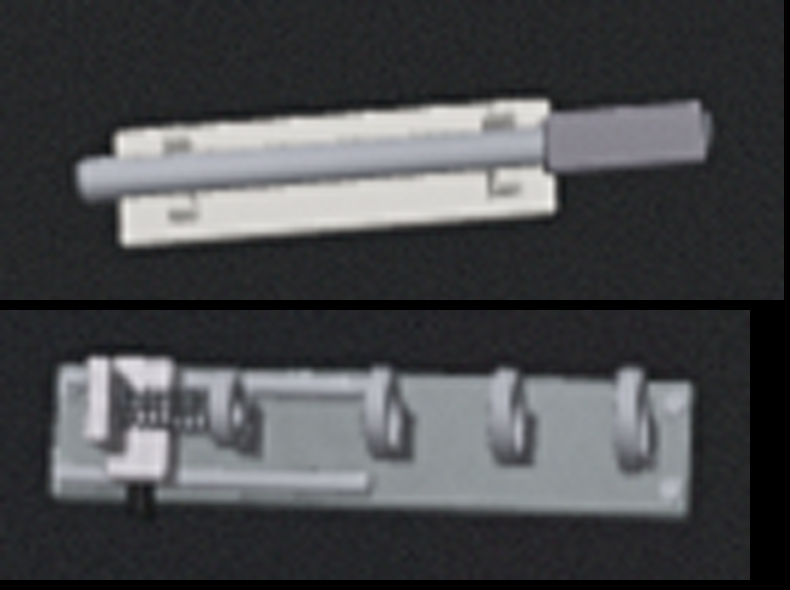

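View pics/crops.png

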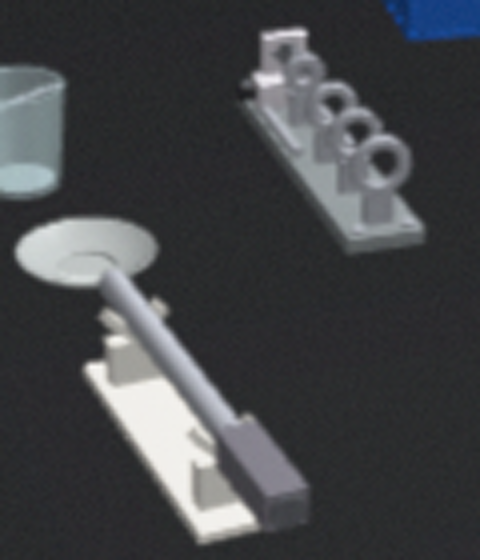

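Run:
```python
from h import *
d=load('top0'); im=d['img'].astype(int)
def seg(x0,x1,y0,y1,f):
    m=np.zeros(im.shape[:2],np.uint8); s=im[y0:y1,x0:x1]; m[y0:y1,x0:x1]=f(s)*255
    c=cv2.findContours(m,cv2.RETR_EXTERNAL,cv2.CHAIN_APPROX_NONE)[0]; return max(c,key=cv2.contourArea)[:,0,:]
def rect(c,z):
    # subpixel offset ignored; plane rays then min area rect
    P=np.array([onz(d,u,v,z)[:2] for u,v in c],np.float32)
    (cx,cy),(w,h),a=cv2.minAreaRect(P*1000); B=cv2.boxPoints(((cx,cy),(w,h),a)); 
    e=[B[1]-B[0],B[2]-B[1]]; L=max(e,key=np.linalg.norm); 
    if L[1]<0:L=-L
    return (cx,cy),(w,h),np.degrees(np.arctan2(L[1],L[0]))
br=lambda t:(lambda s:s.min(2)>t)
print('rail',rect(seg(150,275,130,175,br(80)),.012))
w=lambda s:(s.min(2)>195)
print('cradle all bright',rect(seg(285,420,205,265,w),.008))
# spindle columns profile
for u in range(290,412,6):
    print(u,[tuple(im[v,u]) for v in range(226,246,3)])
print(R.from_quat(manip.get_state()['eef_rot']).as_matrix().round(2))
```

```text
rail ((626.755859375, 156.3204345703125), (238.58163452148438, 55.15253829956055), np.float32(89.661255))
cradle all bright ((427.9262390136719, -131.90020751953125), (14.484272956848145, 167.49996948242188), np.float32(95.04252))
290 [(np.int64(39), np.int64(40), np.int64(40)), (np.int64(39), np.int64(39), np.int64(44)), (np.int64(33), np.int64(37), np.int64(38)), (np.int64(37), np.int64(40), np.int64(41)), (np.int64(32), np.int64(36), np.int64(36)), (np.int64(39), np.int64(41), np.int64(41)), (np.int64(35), np.int64(34), np.int64(36))]
296 [(np.int64(37), np.int64(35), np.int64(43)), (np.int64(41), np.int64(38), np.int64(39)), (np.int64(39), np.int64(41), np.int64(46)), (np.int64(184), np.int64(184), np.int64(193)), (np.int64(147), np.int64(148), np.int64(155)), (np.int64(52), np.int64(55), np.int64(55)), (np.int64(38), np.int64(38), np.int64(39))]
302 [(np.int64(33), np.int64(35), np.int64(36)), (np.int64(207), np.int64(205), np.int64(201)), (np.int64(203), np.int64(201), np.int64(199)), (np.int64(181), np.int64(183), np.int64(191)), (np.int64(130), np.int64(131), np.int64(139)), 
[... 5373 characters left out ...]
]
404 [(np.int64(139), np.int64(135), np.int64(145)), (np.int64(137), np.int64(135), np.int64(144)), (np.int64(139), np.int64(136), np.int64(146)), (np.int64(33), np.int64(34), np.int64(37)), (np.int64(41), np.int64(41), np.int64(45)), (np.int64(35), np.int64(37), np.int64(40)), (np.int64(36), np.int64(35), np.int64(37))]
410 [(np.int64(39), np.int64(41), np.int64(42)), (np.int64(42), np.int64(42), np.int64(45)), (np.int64(36), np.int64(36), np.int64(36)), (np.int64(38), np.int64(40), np.int64(42)), (np.int64(39), np.int64(38), np.int64(40)), (np.int64(40), np.int64(39), np.int64(42)), (np.int64(34), np.int64(37), np.int64(39))]
[[ 0.39 -0.   -0.92]
 [ 0.92 -0.    0.39]
 [-0.   -1.   -0.  ]]
```

```bash
cat > m.py <<'E'
from h import *
def edge(g,u,v0,v1,t):   # first crossing of threshold going v0->v1 (column u)
    s=1 if v1>v0 else -1; vs=np.arange(v0,v1,s); p=g[vs,u]
    for i in range(len(p)-1):
        if (p[i]-t)*(p[i+1]-t)<=0 and p[i]!=p[i+1]: return vs[i]+s*(t-p[i])/(p[i+1]-p[i])
    return np.nan
def line(P):
    P=np.array(P);P=P[~np.isnan(P).any(1)]
    vx,vy,x,y=cv2.fitLine(P.astype(np.float32),cv2.DIST_HUBER,0,.0005,.0005).ravel()
    if vy<0:vx,vy=-vx,-vy
    return np.array([x,y]),np.array([vx,vy]),np.std((P-[x,y])@[-vy,vx])
def rep(n,d,uv,z):
    P=[onz(d,u,v,z)[:2] for u,v in uv if np.isfinite(u+v)]
    p,r,s=line(P); print(n,p.round(4),'yaw',np.degrees(np.arctan2(r[1],r[0])).round(2),'res',s.round(5)); return p,r
E
python3 - <<'E'
from m import *
d=load('top0'); g=d['img'].mean(2)
cols=[c for c in range(163,263) if not(165<c<190 or 209<c<222 or 230<c<243 or 250<c<262)]
f,rf=rep('rail far(z12)',d,[(c,edge(g,c,136,150,80)) for c in cols],.012)
cols=[c for c in range(163,263) if not(166<c<182)]
n,rn=rep('rail near',d,[(c,edge(g,c,172,158,80)) for c in cols],.012)
r,rr=rep('rail right',d,[(edge(g.T,v,272,258,80),v) for v in range(146,160)],.012)
l,rl=rep('rail left',d,[(edge(g.T,v,152,163,80),v) for v in range(145,157)],.012)
f,rf=rep('cradle foot far',d,[(c,edge(g,c,215,230,120)) for c in range(304,376) ],.008)
n,rn=rep('foot near',d,[(c,edge(g,c,255,236,120)) for c in range(304,376)],.008)
rep('foot left',d,[(edge(g.T,v,290,306,120),v) for v in range(243,247)],.008)
rep('foot right',d,[(edge(g.T,v,390,372,140),v) for v in range(236,242)],.008)
rep('grip far',d,[(c,edge(g,c,215,230,85)) for c in range(382,404)],.061)
rep('grip near',d,[(c,edge(g,c,245,228,85)) for c in range(382,404)],.061)
rep('grip end',d,[(edge(g.T,v,412,400,85),v) for v in range(226,233)],.061)
rep('nose',d,[(edge(g.T,v,288,300,95),v) for v in range(235,239)],.05)
E
```

```text
rail far(z12) [0.6509 0.1452] yaw 88.68 res 0.00064
rail near [0.5988 0.1123] yaw 88.64 res 0.00016
rail right [0.6242 0.0371] yaw 0.63 res 0.00011
rail left [0.6239 0.2753] yaw 176.2 res 0.00018
cradle foot far [ 0.4622 -0.1164] yaw 95.0 res 0.00026
foot near [ 0.4166 -0.1147] yaw 95.06 res 0.00012
foot left [ 0.4195 -0.0467] yaw 1.87 res 7e-05
foot right [ 0.4345 -0.2163] yaw 3.89 res 0.00017
grip far [ 0.4616 -0.239 ] yaw 95.58 res 0.00027
grip near [ 0.439  -0.2359] yaw 95.06 res 9e-05
grip end [ 0.4506 -0.2697] yaw 172.31 res 0.00022
nose [ 0.4332 -0.0327] yaw 9.83 res 0.00013
```

```bash
cat >> h.py <<'E'
def rows(targets):
    s=manip.get_state(); M=R.from_quat(s['eef_rot']); p=s['eef_pos']
    for x,y,z,yaw in targets:
        # tool x horizontal at yaw, tool y down
        c,n=np.cos(np.radians(yaw)),np.sin(np.radians(yaw))
        T=R.from_matrix(np.c_[[c,n,0],[0,0,-1],[-n,c,0]])
        print((M.inv().apply(np.array([x,y,z])-p)).round(4),np.degrees((M.inv()*T).as_rotvec()).round(2))
E
python3 - <<'E'
from h import *
rows([(.2047,.4831,.42,67),(.45,-.2351,.42,5.05),(.45,-.2351,.16,5.05)])
E
```

```text
[-0.0002 -0.1644 -0.    ] [ 0.    0.04 -0.08]
[-0.5658 -0.1636 -0.506 ] [ 4.000e-02  6.199e+01 -7.000e-02]
[-0.5655  0.0964 -0.506 ] [ 4.000e-02  6.199e+01 -7.000e-02]
```

Request:
carry_out --pt "0 -0.04 0 0 0 0 1" --pt "0 -0.08 0 0 0 0 1" --pt "0 -0.12 0 0 0 0 1" --pt "0 -0.15 0 0 0 0 1" --pt "-0.566 -0.15 -0.506 0 62 0 1" --pt "-0.566 -0.15 -0.506 0 62 0 1" --pt "-0.566 -0.15 -0.506 0 62 0 1" --pt "-0.566 -0.15 -0.506 0 62 0 1" --pt "-0.566 -0.15 -0.506 0 62 0 1" --pt "-0.566 -0.15 -0.506 0 62 0 1" --pt "-0.566 -0.15 -0.506 0 62 0 1" --pt "-0.566 -0.15 -0.506 0 62 0 1" --pt "-0.566 -0.15 -0.506 0 62 0 1" --pt "-0.566 -0.15 -0.506 0 62 0 1" --pt "-0.566 -0.15 -0.506 0 62 0 1" --pt "-0.566 -0.15 -0.506 0 62 0 1" --pt "-0.566 -0.05 -0.506 0 62 0 1" --pt "-0.566 -0.05 -0.506 0 62 0 1" --pt "-0.566 0.0 -0.506 0 62 0 1" --pt "-0.566 0.05 -0.506 0 62 0 1"

```text
clock: 1.77
eef_pos: [0.4127, -0.1269, 0.3238]
eef_rot: [0.707, 0.031, -0.03, -0.706]
wrist_force: [0.9, 0.3, 0.3]
width: 0.0851
```

Run:
```python
from h import *
rows([(.45,-.2351,.12,5.05),(.45,-.2351,.056,5.05)])
```

```text
[ 0.0274  0.2039 -0.1108] [ 0.06 -0.12  0.13]
[ 0.0272  0.2679 -0.1107] [ 0.06 -0.12  0.13]
```

Request:
carry_out --pt "0.027 0.05 -0.111 0 0 0 1" --pt "0.027 0.1 -0.111 0 0 0 1" --pt "0.027 0.15 -0.111 0 0 0 1" --pt "0.027 0.18 -0.111 0 0 0 1" --pt "0.027 0.204 -0.111 0 0 0 1" --pt "0.027 0.204 -0.111 0 0 0 1" --pt "0.027 0.204 -0.111 0 0 0 1" --pt "0.027 0.204 -0.111 0 0 0 1"

```text
clock: 2.43
eef_pos: [0.447, -0.2317, 0.1183]
eef_rot: [-0.705, -0.029, 0.032, 0.707]
wrist_force: [-0.5, 1.0, 0.3]
width: 0.085
```

Run:
```python
from h import *
rows([(.45,-.2351,.056,5.05)])
snap('side','side1');snap('top','top1')
rows([(.45,-.2351,.056,5.05)])
s=manip.get_state();print(s['eef_pos'],s['clock'])
a=load('side1')['img'][:,:,::-1]; b=load('top1')['img'][:,:,::-1]
c1=cv2.resize(a[120:310,230:420],None,fx=2.1,fy=2.1);c2=cv2.resize(b[160:340,310:500],None,fx=2.1,fy=2.1)
o=np.zeros((400,800,3),np.uint8);o[:c1.shape[0],:399]=c1;o[:c2.shape[0],400:799]=c2
cv2.imwrite('pics/c1.png',o)
```

```text
[ 0.0029  0.0623 -0.0038] [-0.17 -0.06 -0.26]
[ 0.0001  0.0661 -0.0026] [0.06 0.   0.11]
[ 0.44951596 -0.23249653  0.12208186] 2.5333
```

View pics/c1.png

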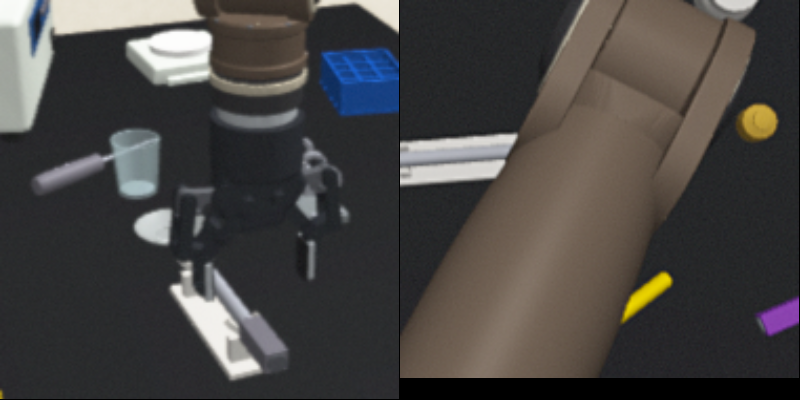

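Request:
carry_out --pt "0 0.03 -0.0026 0 0 0 1" --pt "0 0.055 -0.0026 0 0 0 1" --pt "0 0.066 -0.0026 0 0 0 1" --pt "0 0.066 -0.0026 0 0 0 1" --pt "0 0.066 -0.0026 0 0 0 1" --pt "0 0.066 -0.0026 0 0 0 0.3" --pt "0 0.066 -0.0026 0 0 0 0.2" --pt "0 0.066 -0.0026 0 0 0 0.1" --pt "0 0.066 -0.0026 0 0 0 0" --pt "0 0.066 -0.0026 0 0 0 0" --pt "0 0.066 -0.0026 0 0 0 0" --pt "0 0.066 -0.0026 0 0 0 0" --pt "0 0.066 -0.0026 0 0 0 0" --squeeze 60

```text
clock: 3.62
eef_pos: [0.45, -0.2353, 0.0545]
eef_rot: [0.707, 0.032, -0.03, -0.706]
wrist_force: [5.1, 0.3, 2.9]
width: 0.0211
```

Run:
```python
from h import *
snap('side','side2')
s=manip.get_state();print(s)
a=load('side2')['img'][:,:,::-1]
cv2.imwrite('pics/c2.png',cv2.resize(a[150:310,230:420],None,fx=4,fy=3.7))
```

```text
{'clock': 3.6667, 'joint_pos': array([-4.82078864e-01,  1.73089937e-01, -4.38141896e-01,  9.57167700e-01,
        6.56734707e-04,  1.00079643e+00]), 'qd': array([ 1.34237303e-03,  1.19370219e-03,  5.72460705e-04,  1.96274400e-03,
       -5.74869441e-05,  1.96202672e-04]), 'tau': array([ -1.09775115, -41.45041823,  28.07096779,   1.8141086 ,
        -0.71149802,  -0.11588784]), 'eef_pos': array([ 0.45006606, -0.23529928,  0.0544884 ]), 'eef_rot': array([ 0.70664777,  0.03192444, -0.03022561, -0.70619839]), 'wrist_force': array([5.11203452, 0.57700632, 3.06431308]), 'torque': array([ 0.1138478 , -0.98382067, -0.0473994 ]), 'width': 0.021483827955662397}
```

View pics/c2.png

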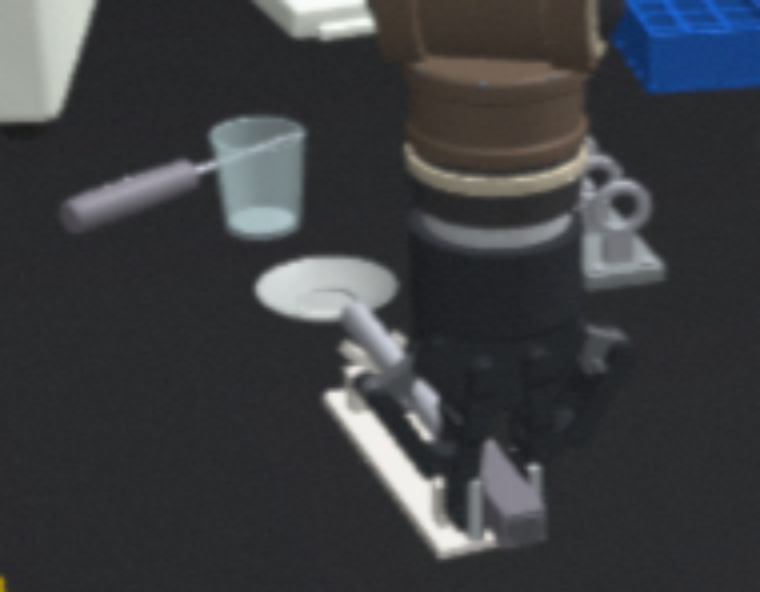

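Request:
carry_out --pt "0 -0.01 0 0 0 0 0" --pt "0 -0.03 0 0 0 0 0" --pt "0 -0.06 0 0 0 0 0" --pt "0 -0.08 0 0 0 0 0" --pt "0 -0.08 0 0 0 0 0" --pt "0 -0.08 0 0 0 0 0"

```text
clock: 4.17
eef_pos: [0.4486, -0.2352, 0.1345]
eef_rot: [0.707, 0.031, -0.031, -0.706]
wrist_force: [-0.1, 0.3, -1.7]
width: 0.0213
```

Run:
```python
from h import *
rows([(.6173,-.1915,.1345,-1.35),(.6173,-.1915,.06,-1.35)])
s=manip.get_state();print(s['eef_pos'],s['wrist_force'],s['torque'],s['width'])
```

```text
[0.1719 0.     0.0287] [0.05 6.38 0.  ]
[0.1719 0.0745 0.0288] [0.05 6.38 0.  ]
[ 0.44862822 -0.23516272  0.13452935] [-0.07294835  0.2506717  -1.73246422] [-0.18085683 -0.02391612  0.01626943] 0.021266129135858458
```

Request:
carry_out --pt "0.04 0 0.006 0 1.5 0 0" --pt "0.08 0 0.013 0 3 0 0" --pt "0.12 0 0.02 0 4.5 0 0" --pt "0.15 0.01 0.025 0 5.6 0 0" --pt "0.172 0.03 0.029 0 6.4 0 0" --pt "0.172 0.05 0.029 0 6.4 0 0" --pt "0.172 0.065 0.029 0 6.4 0 0" --pt "0.172 0.065 0.029 0 6.4 0 0" --pt "0.172 0.065 0.029 0 6.4 0 0" --pt "0.172 0.065 0.029 0 6.4 0 0"

```text
clock: 5.0
eef_pos: [0.6171, -0.1911, 0.0688]
eef_rot: [-0.707, 0.009, -0.008, 0.707]
wrist_force: [0.2, 0.2, -2.3]
width: 0.0212
```

Run:
```python
from h import *
snap('side','side3');snap('top','top3')
s=manip.get_state();print(s['eef_pos'],s['eef_rot'],s['wrist_force'],s['torque'],s['clock'])
a=load('side3')['img'][:,:,::-1]; b=load('top3')['img'][:,:,::-1]
cv2.imwrite('pics/c3s.png',cv2.resize(a[130:290,280:480],None,fx=4,fy=3.7,interpolation=cv2.INTER_CUBIC))
cv2.imwrite('pics/c3t.png',cv2.resize(b[110:230,150:390],None,fx=3.3,fy=3.3,interpolation=cv2.INTER_CUBIC))
```

```text
[ 0.6179232  -0.19140809  0.07005552] [ 0.70724756 -0.00806457  0.00906868 -0.7068618 ] [ 0.56842871 -0.55505433 -1.07318451] [-0.18786678  0.01280827 -0.00049692] 5.1
```

View pics/c3s.png

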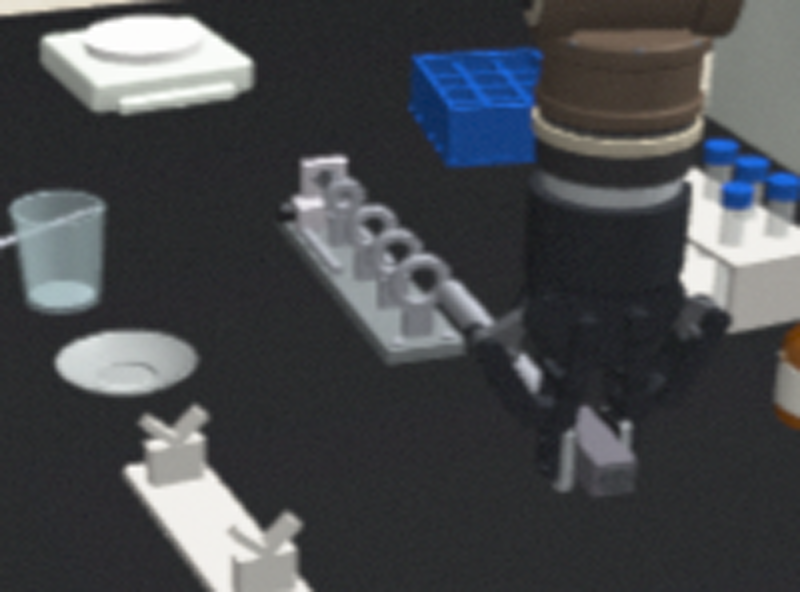

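View pics/c3t.png

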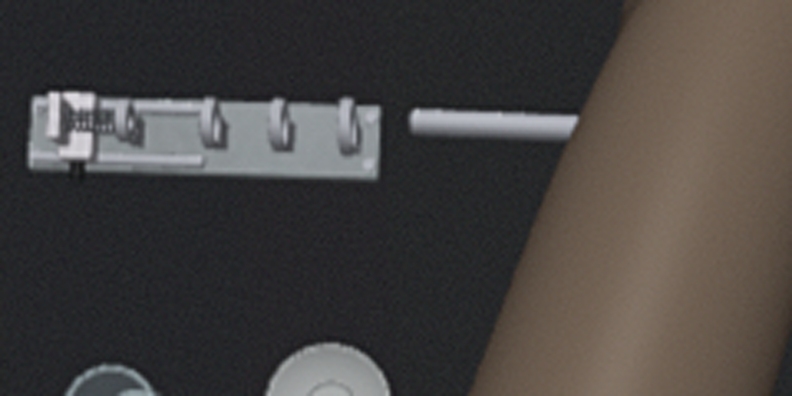

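Run:
```python
from h import *
a=load('side3')['img'][:,:,::-1]; b=load('top3')['img'][:,:,::-1]
cv2.imwrite('pics/c4s.png',cv2.resize(a[185:235,355:415],None,fx=12,fy=12,interpolation=cv2.INTER_CUBIC))
cv2.imwrite('pics/c4t.png',cv2.resize(b[135:170,210:310],None,fx=8,fy=8,interpolation=cv2.INTER_CUBIC))
d=load('top3');s=load('side3')
for g in [.055,.049,.045]: pass
st=manip.get_state(); dr=np.array([.0236,.9997,0]); n=st['eef_pos']+.201*dr-[0,0,.0045]
print('nose exp',n,proj(d,n),proj(s,n))
for c in [0,.045,.09]:
    p=np.array([.623,.0495,.05])+c*dr; print(proj(d,p),proj(s,p))
```

```text
nose exp [0.6226668  0.00953161 0.06555552] [274.58667592 146.965272  ] [390.60154537 206.93176785]
[256.84018262 148.43921605] [384.22810809 205.86451181]
[236.06790403 147.80040397] [377.97170267 198.30234842]
[215.33079683 147.16267353] [372.07598876 191.17615552]
```

View pics/c4s.png

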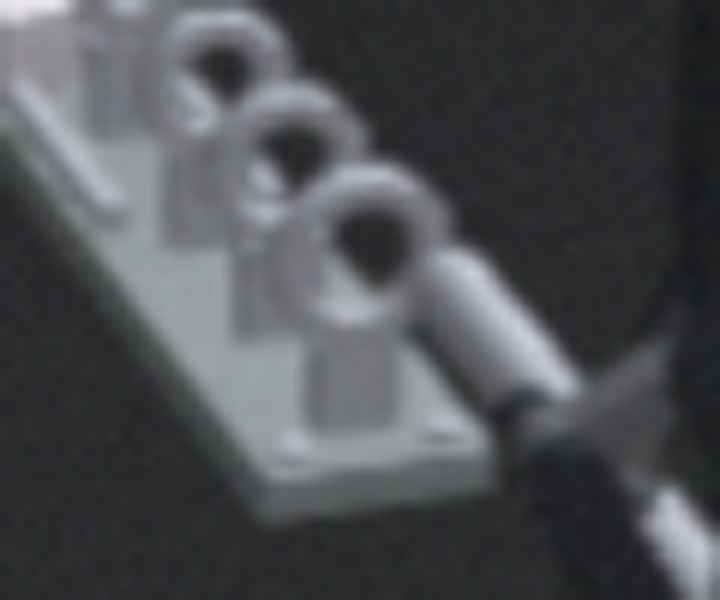

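View pics/c4t.png

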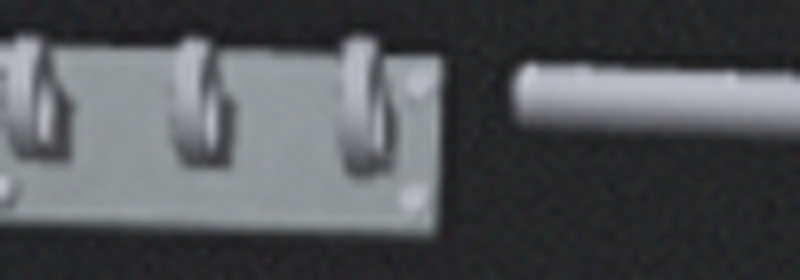

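```bash
cat > n.py <<'E'
from m import *
def meas(d,cols,z,tcols=()):
    g=cv2.GaussianBlur(d['img'].mean(2),(0,0),.01) if 0 else d['img'].mean(2)
    P=[]
    for c in cols:
        a=edge(g,c,132,150,100);b=edge(g,c,166,150,100);P.append((c,(a+b)/2,b-a))
    P=np.array(P); W=[onz(d,u,v,z)[:2] for u,v,_ in P]; p,r,s=line(W)
    print('shaft axis',p.round(4),'yaw',np.degrees(np.arctan2(r[1],r[0])).round(2),'res',s.round(5),'width px',P[:,2].mean().round(2)); return p,r
E
python3 - <<'E'
from n import *
d=load('top3');g=d['img'].mean(2)
meas(d,range(277,318),.0656)
print('nose col',[edge(g.T,v,268,280,100) for v in (145,146,147,148)])
for c in (252,253,254,255,256,257): print(c,g[136:162,c].astype(int))
for c in (233,234,235): print(c,g[136:162,c].astype(int))
for c in (212,213,214): print(c,g[136:162,c].astype(int))
E
```

```text
Traceback (most recent call last):
  File "n.py", line 7, in meas
    P=np.array(P); W=[onz(d,u,v,z)[:2] for u,v,_ in P]; p,r,s=line(W)
                                                              ~~~~^^^
  File "m.py", line 9, in line
    vx,vy,x,y=cv2.fitLine(P.astype(np.float32),cv2.DIST_HUBER,0,.0005,.0005).ravel()
              ~~~~~~~~~~~^^^^^^^^^^^^^^^^^^^^^^^^^^^^^^^^^^^^^^^^^^^^^^^^^^^
cv2.error: OpenCV(4.12.0) /io/opencv/modules/imgproc/src/linefit.cpp:50: error: (-215:Assertion failed) count > 0 in function 'fitLine2D_wods'
```

```bash
sed -i 's/166,150,100/166,146,100/' n.py
python3 - <<'E'
from n import *
d=load('top3');g=d['img'].mean(2)
meas(d,range(277,318),.0656)
print('nose col',[edge(g.T,v,268,280,100) for v in (145,146,147,148)])
for c in (252,253,254,255,256,257): print(c,g[136:162,c].astype(int))
for c in (233,234,235): print(c,g[136:162,c].astype(int))
for c in (212,213,214): print(c,g[136:162,c].astype(int))
E
```

```text
shaft axis [ 0.6237 -0.035 ] yaw 87.96 res 0.00016 width px 6.62
nose col [np.float64(273.60663507109007), np.float64(273.61971830985914), np.float64(273.82954545454544), np.float64(274.26771653543307)]
252 [ 38  39  36  40  64  85 125 153 160 150 144 147 152 147 141 135 126 128
 131 137 145 147 148 146 148 149]
253 [ 37  34  32  57 129 154 171 182 182 179 175 171 164 156 146 134 121 110
  98  88 102 137 147 148 148 148]
254 [ 37  39  36  89 158 181 182 182 183 183 180 175 170 161 151 138 126 112
  98  83  81 118 144 149 148 148]
255 [ 36  37  35  84 156 178 178 176 177 176 171 169 166 161 151 141 130 116
  97  86  78 116 143 151 148 149]
256 [ 37  36  34  68 134 146 124 109  97  94 103 114 125 134 138 138 138 120
  89  75  82 121 145 149 149 149]
257 [ 38  37  34  46  62  71  85  90  92  98 114 128 145 158 164 164 162 136
 101  78  99 139 150 148 148 148]
233 [ 36  37  36  72 154 180 181 178 179 179 175 171 161 148 139 125 114  95
  81  92 135 148 148 147 149 150]
234 [ 39  34  34  72 151 179 175 174 173 171 169 166 160 150 140 127 113  97
  83  81 131 149 148 148 149 151]
235 [ 39  35  32  57 132 155 130 112  97  94 104 124 133 142 145 132 113  90
  76  80 132 152 151 147 149 150]
212 [ 35  36  37  90 162 182 186 186 183 181 174 165 158 147 130 114 100  87
  91 133 149 140 131 130 142 147]
213 [ 36  38  38  90 164 183 182 182 179 178 172 161 154 144 130 115 102  88
  82 129 151 147 146 147 148 149]
214 [ 37  40  37  85 146 160 138 118 106 100 108 117 124 128 123 115  97  80
  78 130 148 148 148 146 147 147]
```

```bash
cat >> n.py <<'E'
from scipy.optimize import brentq
def faraxis(d,u,z,r,v):  # axis world (x,y) at column u from far silhouette row v
    t=np.linspace(0,np.pi,181)
    def pt(a):
        p0=onz(d,u,150,z); y=p0[1]
        return min(proj(d,[a+r*np.cos(k),y,z+r*np.sin(k)])[1] for k in t)-v
    return brentq(pt,.58,.67), onz(d,u,150,z)[1]
def far(d,cols,z,r,thr=108):
    g=d['img'].mean(2)
    return np.array([faraxis(d,c,z,r,edge(g,c,130,150,thr)) for c in cols])
def rings(d):
    A=np.r_[far(d,[254,255],.05,.019),far(d,[233,234],.05,.0175),far(d,[212,213],.05,.0165)]
    return A
def fit(A):
    p,r,s=line(A);return p,np.degrees(np.arctan2(r[1],r[0])),s
E
python3 - <<'E'
from n import *
d=load('top3')
A=rings(d);print(A.round(4));p,y,s=fit(A);print('rings',p,y,s)
B=far(d,range(277,318,2),.0656,.008);q,y2,s2=fit(B);print('shaft',q,y2,s2)
k=np.tan(np.radians(90-y));print('ring axis x at y=.0095',p[0]+k*(.0095-p[1]),' at shaft y',p[0]+k*(q[1]-p[1]))
g=d['img'].mean(2);
for v in (144,146,148):print([onz(d,edge(g.T,v,246,254,130),v,.05)[:2]])
st=manip.get_state();print(R.from_quat(st['eef_rot']).as_matrix().round(4))
E
```

```text
[[0.6235 0.0556]
 [0.6234 0.0534]
 [0.6244 0.101 ]
 [0.6244 0.0988]
 [0.6255 0.1465]
 [0.6255 0.1443]]
rings [0.62443495 0.09993324] 88.711494 5.944554018969782e-05
shaft [ 0.622409   -0.03406807] 87.930885 0.0002548777657641325
ring axis x at y=.0095 0.6224009  at shaft y 0.6214209
[array([nan, nan])]
[array([nan, nan])]
[array([nan, nan])]
[[ 9.997e-01  1.400e-03  2.420e-02]
 [-2.420e-02 -6.000e-04  9.997e-01]
 [ 1.400e-03 -1.000e+00 -5.000e-04]]
```

Run:
```python
from n import *
s=load('side3');g=s['img'].mean(2);d=load('top3')
st=manip.get_state();T=st['eef_pos'];dr=R.from_quat(st['eef_rot']).apply([0,0,1])
for L in (.195,.185,.175,.165,.155,.06,):
    p=T+L*dr-[0,0,.0045]; print(L,proj(s,p).round(2))
B=far(d,range(275,318,3),.0656,.008);print(((B[:,0]-.6224)*1000).round(2))
for v in range(204,228,2): print(v,g[v,384:412].astype(int))
```

```text
0.195 [391.57 208.05]
0.185 [393.12 209.87]
0.175 [394.69 211.72]
0.165 [396.28 213.6 ]
0.155 [397.9  215.51]
0.06 [414.51 235.09]
[ 1.11  1.28  1.37  0.64  0.53  0.12  0.17 -0.07 -0.06 -0.46 -0.51 -0.34
 -1.25 -1.76 -1.69]
204 [ 41  43  41  44  60  89 111 118  91  57  45  40  41  42  42  42  41  42
  39  41  42  43  43  42  43  42  41  34]
206 [ 57  44  41  45  59  91 123 155 179 175 145  92  51  44  40  42  42  42
  42  43  42  42  43  44  40  41  40  33]
208 [134  93  68  81  95 101 111 128 151 174 195 183 130  68  45  45  45  43
  42  42  42  43  42  42  41  43  31  33]
210 [178 171 157 138 119  98  92 100 117 137 162 184 196 169 114  64  44  44
  39  43  41  43  41  42  41  37  39  43]
212 [128 126 121 115  97  68  63  81  94 104 123 148 171 192 201 163  98  54
  42  42  40  40  43  41  37  44  48  46]
214 [118 120 117 121 135 126  89  60  72  88  97 112 132 157 180 196 186 130
  68  45  42  45  52  66  82  85  68  43]
216 [120 120 115 120 140 157 154 117  67  60  79  93 102 116 135 157 180 193
 160 100  72  82  88  89  87  81  59  38]
218 [118 118 116 119 141 159 163 162 138  93  59  68  65  56  57  70  91 119
 114  99  91  89  83  75  71  69  58  43]
220 [125 128 126 134 150 158 162 177 182 171 137  86  46  45  66  86  98 102
  90  79  72  71  69  68  68  67  60  45]
222 [155 156 153 154 152 150 146 143 144 148 141 111  65  49  55  54  46  49
  53  53  55  63  66  69  71  64  50  42]
224 [104 102 102 103 100  98  98  97  97  96  94  82  58  41  39  37  36  36
  38  36  36  41  62  85  83  71  63  51]
226 [ 88  85  86  87  83  85  77  73  65  60  54  48  47  42  43  39  36  37
  35  36  35  37  40  56  74 109 169 146]
```

Request:
carry_out --pt "0.001 0.008 0 0 -0.3 0 0" --pt "0.001 0.0155 0 0 -0.6 0 0" --pt "0.001 0.0155 0 0 -0.6 0 0" --pt "0.001 0.0155 0 0 -0.6 0 0" --pt "0.001 0.0155 0 0 -0.6 0 0"

```text
clock: 5.52
eef_pos: [0.6185, -0.191, 0.0532]
eef_rot: [-0.707, 0.005, -0.005, 0.707]
wrist_force: [0.8, -0.6, -1.0]
width: 0.0213
```

Run:
```python
from n import *
d=snap('top','top4');s=snap('side','side4');g=s['img'].mean(2)
A=rings(d);p,y,_=fit(A);print('rings',p,y)
B=far(d,range(277,316,2),.05,.008);q,y2,s2=fit(B);print('shaft',q,y2,s2)
k=np.tan(np.radians(90-y));print(' ring x at shaft y',p[0]+k*(q[1]-p[1]))
gt=d['img'].mean(2);u=edge(gt.T,147,266,280,100);print('nose y',u,onz(d,u,147,.05))
st=manip.get_state();T=st['eef_pos'];print(T,st['eef_rot'],st['wrist_force'],st['clock']);dr=R.from_quat(st['eef_rot']).apply([0,0,1])
for L in (.201,.195,.185,.175,.165,.155,.06,):
    p=T+L*dr-[0,0,.0045]; print(L,proj(s,p).round(2))
for v in range(204,232,2): print(v,g[v,384:412].astype(int))
cv2.imwrite('pics/c5s.png',cv2.resize(s['img'][185:245,355:425,::-1],None,fx=10,fy=10,interpolation=cv2.INTER_CUBIC))
```

```text
rings [0.62440693 0.09993324] 88.70122
shaft [ 0.6215387  -0.02648209] 88.73388 0.0002687153358065894
 ring x at shaft y 0.62154084
nose y 274.0478087649402 [0.62644902 0.01238253 0.05      ]
[ 0.61880927 -0.19105145  0.0535641 ] [ 0.70711962 -0.00460468  0.00484825 -0.70706233] [ 0.45958254 -0.15562315 -0.85113221] 5.6167
0.201 [389.81 213.31]
0.195 [390.75 214.41]
0.185 [392.33 216.26]
0.175 [393.92 218.14]
0.165 [395.55 220.05]
0.155 [397.19 221.98]
0.06 [414.09 241.85]
204 [ 41  41  43  44  58  90 111 118  90  51  42  41  41  43  43  43  41  41
  43  43  43  43  41  40  44  41  42  33]
206 [ 61  42  43  46  59  90 110 114  89  57  43  42  42  44  44  44  44  44
  43  42  41  43  41  44  42  41  40  34]
208 [134  94  69  81 101 114 116 102  71  44  44  44  43  43  42  43  41  42
  42  42  42  45  42  45  42  42  43  36]
210 [178 171 156 139 124 111  93  70  56  47  43  41  43  43  42  43  43  40
  43  43  41  41  43  46  43  41  41  34]
212 [128 128 121 116  98 100 140 170 184 165 114  65  44  44  42  40  43  43
  43  43  42  41  43  42  42  43  41  33]
214 [119 119 117 117 107 10
[... 287 characters left out ...]

  42  43  42  44  43  42  39  37  39  49]
220 [125 127 127 132 148 157 158 143 115  97 103 119 143 166 189 199 170 113
  62  42  44  45  44  43  48  61  71  58]
222 [154 155 155 154 151 151 148 144 140 116  94  95 110 128 152 173 193 200
 163  95  53  49  63  81  88  89  68  42]
224 [104 102 103 102 100  98  98  97  96  96  91  92  91  92  90  96 126 165
 180 144 100  89  89  87  81  74  60  42]
226 [ 89  87  85  83  85  86  80  72  64  61  55  52  43  39  48  70  96 106
  97  91  88  80  75  71  71  70  70  55]
228 [48 44 43 45 43 42 45 45 42 42 43 43 39 45 57 69 81 80 74 69 67 70 70 69
 70 70 59 48]
230 [44 44 40 40 42 42 43 42 43 42 43 41 40 41 46 43 38 41 41 42 45 48 61 69
 74 72 56 44]
```

View pics/c5s.png

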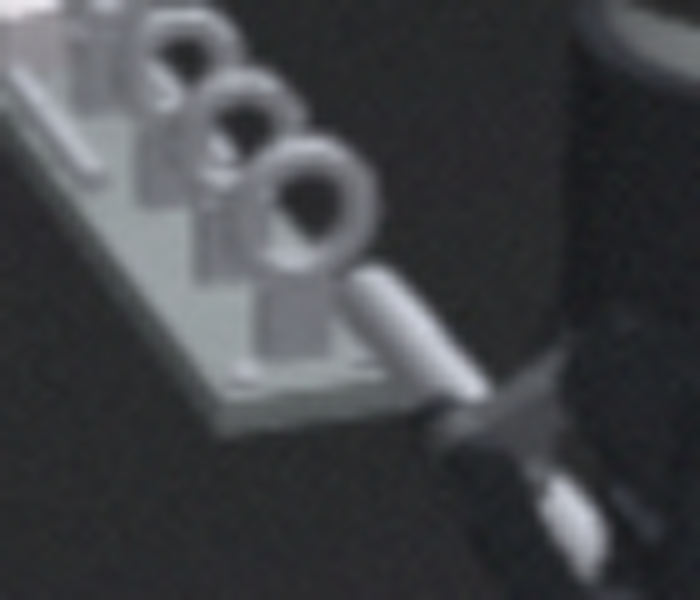

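```bash
cat >> n.py <<'E'
def ax():
    st=manip.get_state();M=R.from_quat(st['eef_rot']);print('axis in tool',M.inv().apply([np.cos(np.radians(88.7)),np.sin(np.radians(88.7)),0]).round(4),'tcp',st['eef_pos'].round(4),'F',st['wrist_force'].round(2),'T',st['torque'].round(2),'t',st['clock'],'w',st['width'].round(4))
E
python3 -c "
from n import *
ax()"
```

```text
Traceback (most recent call last):
  File "n.py", line 25, in ax
    st=manip.get_state();M=R.from_quat(st['eef_rot']);print('axis in tool',M.inv().apply([np.cos(np.radians(88.7)),np.sin(np.radians(88.7)),0]).round(4),'tcp',st['eef_pos'].round(4),'F',st['wrist_force'].round(2),'T',st['torque'].round(2),'t',st['clock'],'w',st['width'].round(4))
                                                                                                                                                                                                                                                                   ^^^^^^^^^^^^^^^^^
AttributeError: 'float' object has no attribute 'round'
```

```bash
sed -i "s/st\['width'\].round(4)/round(st['width'],4)/" n.py
python3 -c "
from n import *
ax()"
```

```text
axis in tool [ 9.3e-03 -1.0e-04  1.0e+00] tcp [ 0.6188 -0.1911  0.0536] F [ 0.46 -0.16 -0.85] T [-0.13  0.03 -0.  ] t 5.6167 w 0.0213
```

Request:
carry_out --pt "0 -0.0008 0.005 0 0 0 0" --pt "0.0001 -0.0008 0.01 0 0 0 0" --pt "0.0001 -0.0008 0.016 0 0 0 0" --pt "0.0002 -0.0008 0.022 0 0 0 0" --pt "0.0003 -0.0008 0.028 0 0 0 0" --pt "0.0003 -0.0008 0.034 0 0 0 0" --pt "0.0004 -0.0008 0.04 0 0 0 0" --pt "0.0004 -0.0008 0.046 0 0 0 0" --pt "0.0005 -0.0008 0.052 0 0 0 0" --pt "0.0006 -0.0008 0.06 0 0 0 0" --pt "0.0006 -0.0008 0.06 0 0 0 0" --pt "0.0006 -0.0008 0.06 0 0 0 0"

```text
clock: 6.62
eef_pos: [0.6201, -0.1305, 0.0541]
eef_rot: [0.707, -0.004, 0.004, -0.707]
wrist_force: [-0.6, -0.1, -1.6]
width: 0.021
```

Run:
```python
from n import *
d=snap('top','top5');s=snap('side','side5');ax()
A=rings(d);p,y,_=fit(A);print('rings',p,y)
B=far(d,list(range(260,305,2)),.05,.008);q,y2,s2=fit(B);print('shaft',q,y2,s2)
k=np.tan(np.radians(90-y));print(' ring x at shaft y',p[0]+k*(q[1]-p[1]))
gt=d['img'].mean(2);print(gt[146:149,234:260].astype(int))
a=cv2.resize(s['img'][185:245,355:425,::-1],None,fx=8,fy=8,interpolation=cv2.INTER_CUBIC)
b=cv2.resize(d['img'][130:170,200:300,::-1],None,fx=5.6,fy=5.6,interpolation=cv2.INTER_CUBIC)[:120*2]
o=np.zeros((480+b.shape[0]-130,560,3),np.uint8);o[:480]=a;o=np.vstack([a[:370],b]);cv2.imwrite('pics/c6.png',o[:600])
```

```text
axis in tool [ 9.4e-03 -2.0e-04  1.0e+00] tcp [ 0.6201 -0.1311  0.0541] F [ 0.02  0.62 -1.99] T [-0.13 -0.   -0.03] t 6.7167 w 0.0212
rings [0.6244176  0.09993324] 88.68613Traceback (most recent call last):
  File "<stdin>", line 4, in <module>
  File "n.py", line 18, in far
    return np.array([faraxis(d,c,z,r,edge(g,c,130,150,thr)) for c in cols])
                     ~~~~~~~^^^^^^^^^^^^^^^^^^^^^^^^^^^^^^^
  File "n.py", line 15, in faraxis
    return brentq(pt,.58,.67), onz(d,u,150,z)[1]
           ~~~~~~^^^^^^^^^^^^
    r = _zeros._brentq(f, a, b, xtol, rtol, maxiter, args, full_output, disp)
    raise err
ValueError: The function value at x=0.58 is NaN; solver cannot continue.
```

Run:
```python
from n import *
d=load('top5');s=load('side5')
p=[.62441,.09993];y=88.7
B=far(d,list(range(268,302,2)),.05,.008);B=B[np.isfinite(B).all(1)];q,y2,s2=fit(B);print('shaft',q,y2,s2)
k=np.tan(np.radians(90-y));print(' ring x at shaft y',p[0]+k*(q[1]-p[1]))
a=cv2.resize(s['img'][185:245,355:425,::-1],None,fx=8,fy=8,interpolation=cv2.INTER_CUBIC)
b=cv2.resize(d['img'][130:170,200:300,::-1],None,fx=5.6,fy=5.6,interpolation=cv2.INTER_CUBIC)
cv2.imwrite('pics/c6.png',np.vstack([a[:370],b]))
```

```text
Traceback (most recent call last):
  File "n.py", line 18, in far
    return np.array([faraxis(d,c,z,r,edge(g,c,130,150,thr)) for c in cols])
                     ~~~~~~~^^^^^^^^^^^^^^^^^^^^^^^^^^^^^^^
  File "n.py", line 15, in faraxis
    return brentq(pt,.58,.67), onz(d,u,150,z)[1]
           ~~~~~~^^^^^^^^^^^^
ValueError: The function value at x=0.58 is NaN; solver cannot continue.
```

Run:
```python
from n import *
d=load('top5');s=load('side5')
a=cv2.resize(s['img'][185:245,355:425,::-1],None,fx=8,fy=8,interpolation=cv2.INTER_CUBIC)
b=cv2.resize(d['img'][130:170,200:300,::-1],None,fx=5.6,fy=5.6,interpolation=cv2.INTER_CUBIC)
cv2.imwrite('pics/c6.png',np.vstack([a[:370],b]))
g=d['img'].mean(2)
c=[c for c in range(268,302) if np.isfinite(edge(g,c,130,150,108))];print(c)
p=[.62441,.09993];y=88.7
B=far(d,c,.05,.008);q,y2,s2=fit(B);print('shaft',q,y2,s2)
k=np.tan(np.radians(90-y));print(' ring x at shaft y',p[0]+k*(q[1]-p[1]))
```

```text
[268, 269, 270, 271, 272, 273, 274, 275, 276, 277, 278, 279, 280, 281, 282, 283, 284, 285, 286, 287]
shaft [0.6227338  0.00867852] 87.66409 0.00023332985242393526
 ring x at shaft y 0.6223392142877621
```

View pics/c6.png

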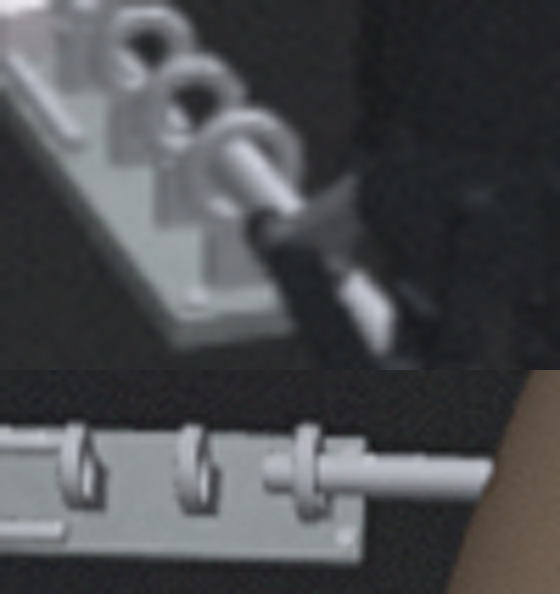

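Request:
carry_out --pt "-0.0002 0 0.005 0 0 0 0" --pt "-0.0001 0 0.01 0 0 0 0" --pt "-0.0001 0 0.015 0 0 0 0" --pt "0 0 0.02 0 0 0 0" --pt "0 0 0.025 0 0 0 0" --pt "0.0001 0 0.03 0 0 0 0" --pt "0.0001 0 0.035 0 0 0 0" --pt "0.0002 0 0.04 0 0 0 0" --pt "0.0002 0 0.045 0 0 0 0" --pt "0.0003 0 0.05 0 0 0 0" --pt "0.0003 0 0.055 0 0 0 0" --pt "0.0003 0 0.055 0 0 0 0" --pt "0.0003 0 0.055 0 0 0 0"

```text
clock: 7.8
eef_pos: [0.6212, -0.0757, 0.0541]
eef_rot: [0.707, -0.005, 0.005, -0.707]
wrist_force: [-0.8, 0.4, -1.4]
width: 0.0211
```

```bash
cat >> n.py <<'E'
def look(n):
    d=snap('top','top'+n);s=snap('side','side'+n);ax()
    a=cv2.resize(s['img'][170:230,345:415,::-1],None,fx=6,fy=6,interpolation=cv2.INTER_CUBIC)
    b=cv2.resize(d['img'][130:170,150:280,::-1],None,fx=6,fy=6,interpolation=cv2.INTER_CUBIC)
    o=np.zeros((600,780,3),np.uint8);o[:360,:420]=a;o[360:]=b;cv2.imwrite('pics/l'+n+'.png',o);return d,s
E
python3 -c "
from n import *
look('6')"
```

```text
axis in tool [ 9.3e-03 -1.0e-04  1.0e+00] tcp [ 0.6211 -0.0761  0.0541] F [-0.4   0.24 -1.52] T [-0.2   0.01 -0.03] t 7.9 w 0.0213
```

View pics/l6.png

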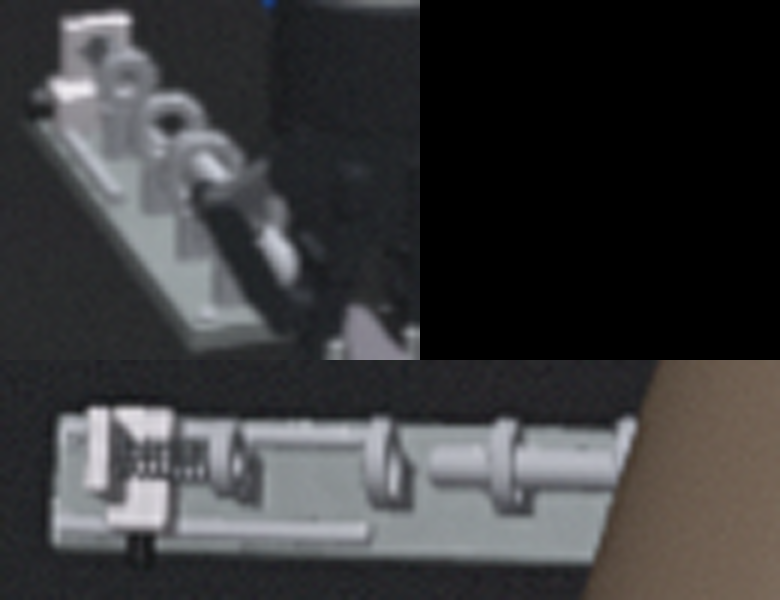

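Request:
carry_out --pt "0 0 0.004 0 0 0 0" --pt "0.0001 0 0.008 0 0 0 0" --pt "0.0001 0 0.012 0 0 0 0" --pt "0.0001 0 0.016 0 0 0 0" --pt "0.0002 0 0.02 0 0 0 0" --pt "0.0002 0 0.024 0 0 0 0" --pt "0.0003 0 0.028 0 0 0 0" --pt "0.0003 0 0.032 0 0 0 0" --pt "0.0003 0 0.034 0 0 0 0" --pt "0.0003 0 0.034 0 0 0 0" --pt "0.0003 0 0.034 0 0 0 0"

```text
clock: 8.82
eef_pos: [0.6219, -0.0419, 0.0541]
eef_rot: [0.707, -0.005, 0.005, -0.707]
wrist_force: [-0.1, -0.1, -1.3]
width: 0.0213
```

```bash
python3 -c "
from n import *
look('7')"
```

```text
axis in tool [ 9.2e-03 -1.0e-04  1.0e+00] tcp [ 0.6219 -0.0422  0.0541] F [ 0.21 -0.5  -1.08] T [-0.12 -0.03 -0.02] t 8.9167 w 0.021
```

View pics/l7.png

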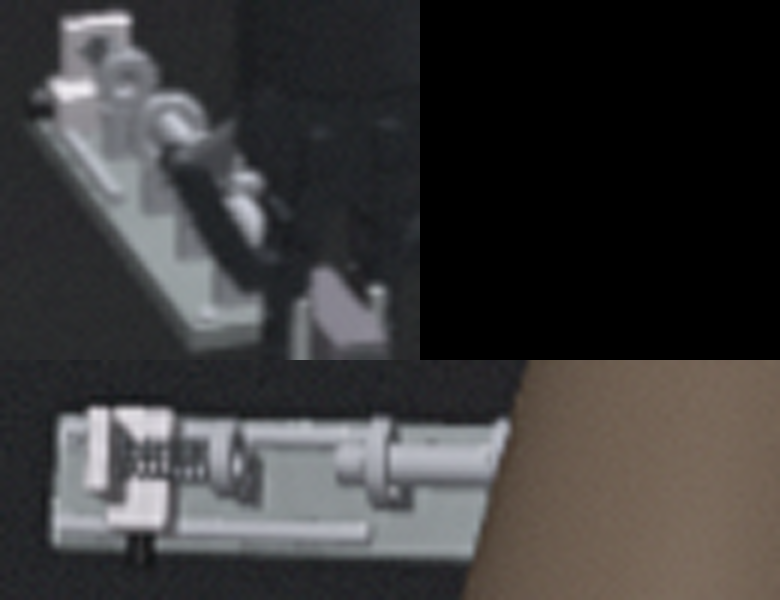

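Request:
carry_out --pt "0 0 0.004 0 0 0 0" --pt "0.0001 0 0.008 0 0 0 0" --pt "0.0001 0 0.012 0 0 0 0" --pt "0.0001 0 0.016 0 0 0 0" --pt "0.0002 0 0.02 0 0 0 0" --pt "0.0002 0 0.024 0 0 0 0" --pt "0.0002 0 0.026 0 0 0 0" --pt "0.0002 0 0.026 0 0 0 0"

```text
clock: 9.58
eef_pos: [0.6225, -0.0154, 0.0541]
eef_rot: [-0.707, 0.004, -0.004, 0.707]
wrist_force: [-0.1, 0.2, -0.9]
width: 0.0216
```

```bash
python3 -c "
from n import *
look('8')"
```

```text
axis in tool [ 9.6e-03 -2.0e-04  1.0e+00] tcp [ 0.6224 -0.0159  0.0541] F [ 0.2  -0.25 -0.8 ] T [-0.08 -0.05 -0.01] t 9.6833 w 0.021
```

View pics/l8.png

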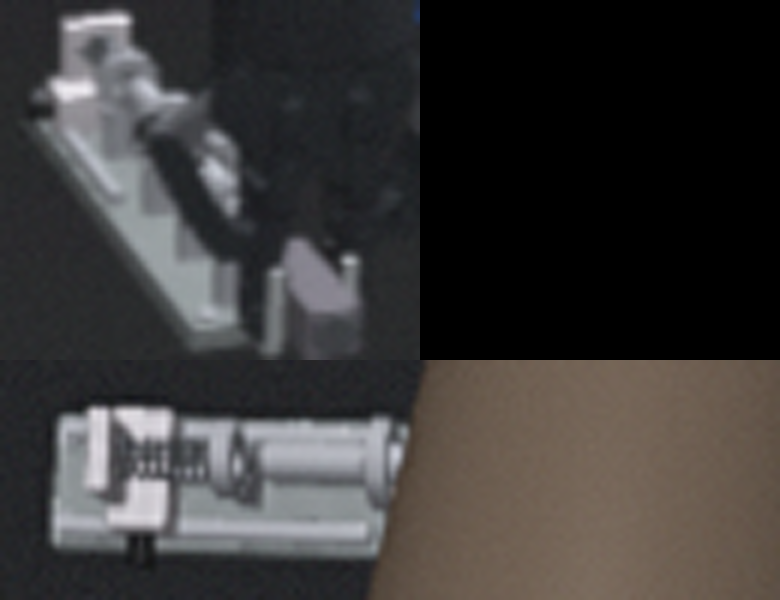

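Request:
carry_out --pt "0 0 0.001 0 0 0 0" --pt "0 0 0.002 0 0 0 0" --pt "0 0 0.003 0 0 0 0" --pt "0 0 0.004 0 0 0 0" --pt "0 0 0.005 0 0 0 0" --pt "0.0001 0 0.006 0 0 0 0" --pt "0.0001 0 0.007 0 0 0 0" --pt "0.0001 0 0.007 0 0 0 0" --pt "0.0001 0 0.007 0 0 0 0"

```text
clock: 10.43
eef_pos: [0.6226, -0.009, 0.0541]
eef_rot: [0.707, -0.005, 0.005, -0.707]
wrist_force: [0.4, -0.8, -1.0]
width: 0.021
```

```bash
python3 -c "
from n import *
look('9')"
```

```text
axis in tool [ 9.4e-03 -1.0e-04  1.0e+00] tcp [ 0.6226 -0.0091  0.0541] F [ 0.2   0.32 -2.5 ] T [-0.11  0.01 -0.03] t 10.5333 w 0.021
```

View pics/l9.png

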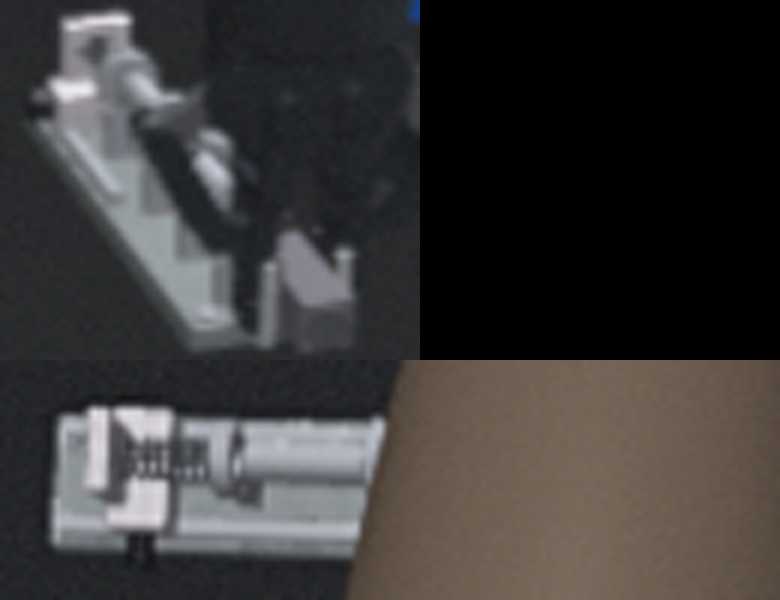

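Request:
carry_out --pt "0 0 0.001 0 0 0 0" --pt "0 0 0.002 0 0 0 0" --pt "0 0 0.003 0 0 0 0" --pt "0 0 0.004 0 0 0 0" --pt "0 0 0.004 0 0 0 0" --pt "0 0 0.004 0 0 0 0"

```text
clock: 11.03
eef_pos: [0.6227, -0.0051, 0.0541]
eef_rot: [0.707, -0.005, 0.005, -0.707]
wrist_force: [0.6, -0.6, -0.6]
width: 0.0211
```

```bash
cat >> n.py <<'E'
def r4(n):
    d=snap('top','top'+n);g=d['img'].mean(2)
    ax()
    print('v142',g[142:144,180:198].mean(0).astype(int));print('v145-148',g[145:149,180:198].mean(0).astype(int))
    print('spring/carriage',g[142:144,164:182].mean(0).astype(int))
E
python3 -c "
from n import *
for k in('8','9'):
  g=load('top'+k)['img'].mean(2);print('v142',g[142:144,180:198].mean(0).astype(int));print('v145-148',g[145:149,180:198].mean(0).astype(int))
r4('10');ax();r4('10b')"
```

```text
v142 [109 129 128 134 140 176 179 176 129  73 104 160 157 157 165 170 171 172]
v145-148 [ 80  99  79 103 100 156 163 158 107 144 103  78  84 124 159 159 158 160]
v142 [109 129 126 134 141 176 181 177 128  71 107 166 175 174 173 175 182 181]
v145-148 [ 80  99  80 103 101 156 162 157 106 145 132 154 156 156 156 157 158 159]
axis in tool [ 9.3e-03 -2.0e-04  1.0e+00] tcp [ 0.6227 -0.0051  0.0541] F [ 0.49 -0.69 -1.16] T [-0.31  0.01 -0.02] t 11.0833 w 0.0214
v142 [104 139 139 142 157 181 180 169  93 105 162 174 173 174 173 176 182 181]
v145-148 [ 99 120  96 108 126 158 161 142 101 150 156 155 155 156 157 157 159 159]
spring/carriage [144 205 207 197 100  83  64 101 152 177 152 176 153 181  97  95 104 139]
axis in tool [ 9.3e-03 -2.0e-04  1.0e+00] tcp [ 0.6227 -0.0051  0.0541] F [ 0.49 -0.69 -1.16] T [-0.31  0.01 -0.02] t 11.0833 w 0.0214
axis in tool [ 9.3e-03 -2.0e-04  1.0e+00] tcp [ 0.6227 -0.0052  0.0541] F [-0.28 -1.08 -0.68] T [-0.25 -0.   -0.03] t 11.1333 w 0.0211
v142 [104 138 137 141 158 180 181 169  93 105 162 174 173 172 174 175 182 181]
v145-148 [ 96 121  99 111 125 157 161 143 100 149 156 155 156 156 157 158 159 159]
spring/carriage [144 204 207 196  99  80  65 102 153 177 153 178 152 181  98 100 104 138]
```

Request:
carry_out --pt "0 0 0.0005 0 0 0 0" --pt "0 0 0.001 0 0 0 0" --pt "0 0 0.0015 0 0 0 0" --pt "0 0 0.002 0 0 0 0" --pt "0 0 0.0025 0 0 0 0" --pt "0 0 0.003 0 0 0 0" --pt "0 0 0.0035 0 0 0 0" --pt "0 0 0.004 0 0 0 0" --pt "0 0 0.0045 0 0 0 0" --pt "0 0 0.005 0 0 0 0" --pt "0 0 0.0055 0 0 0 0" --pt "0.0001 0 0.006 0 0 0 0" --pt "0.0001 0 0.006 0 0 0 0" --pt "0.0001 0 0.006 0 0 0 0"

```text
clock: 12.3
eef_pos: [0.6228, 0.0004, 0.0541]
eef_rot: [0.708, -0.005, 0.005, -0.707]
wrist_force: [-0.0, -6.3, 0.2]
width: 0.0214
```

```bash
python3 -c "
from n import *
r4('11')"
```

```text
axis in tool [ 0.009  -0.0012  1.    ] tcp [6.228e-01 4.000e-04 5.410e-02] F [-0.32 -5.93 -0.72] T [-1.22  0.02  0.06] t 12.35 w 0.0211
v142 [ 90 141 177 179 177 145  93 135 160 163 172 173 172 173 175 175 182 182]
v145-148 [ 87  95 154 160 158 113 128 154 155 154 155 155 155 156 157 158 159 160]
spring/carriage [144 204 207 196 102  94  89 144 193 158 186 155 186 165 118  91  90 141]
```

Request:
carry_out --pt "0 0 0.0003 0 0 0 0" --pt "0 0 0.0006 0 0 0 0" --pt "0 0 0.0008 0 0 0 0" --pt "0 0 0.0008 0 0 0 0" --pt "0 0 0.0008 0 0 0 0" --pt "0 0 0.0008 0 0 0 0" --pt "0 0 0.0008 0 0 0 0" --pt "0 0 0.0008 0 0 0 0" --pt "0 0 0.0008 0 0 0 0" --pt "0 0 0.0008 0 0 0 0" --pt "0 0 0.0008 0 0 0 0" --pt "0 0 0.0008 0 0 0 0"

```text
clock: 13.35
eef_pos: [0.6228, 0.001, 0.0541]
eef_rot: [0.708, -0.005, 0.005, -0.707]
wrist_force: [-0.1, -7.0, -1.1]
width: 0.0211
```

```bash
python3 -c "
from n import *
r4('12');look('12x')"
```

```text
axis in tool [ 0.0089 -0.0015  1.    ] tcp [0.6228 0.001  0.0541] F [-0.56 -7.8  -0.38] T [-1.36  0.06  0.06] t 13.4 w 0.0214
v142 [101 136 181 181 174 114  97 143 160 161 172 172 172 173 174 175 183 182]
v145-148 [ 91 100 156 162 156  97 142 156 154 154 155 155 156 157 157 158 159 160]
spring/carriage [145 204 207 197  99  71  72 103 171 157 167 154 170 153 119  73 101 136]
axis in tool [ 0.0088 -0.0016  1.    ] tcp [0.6228 0.001  0.0542] F [ 0.66 -6.01 -1.22] T [-1.39  0.06  0.09] t 13.5 w 0.021
```

View pics/l12x.png

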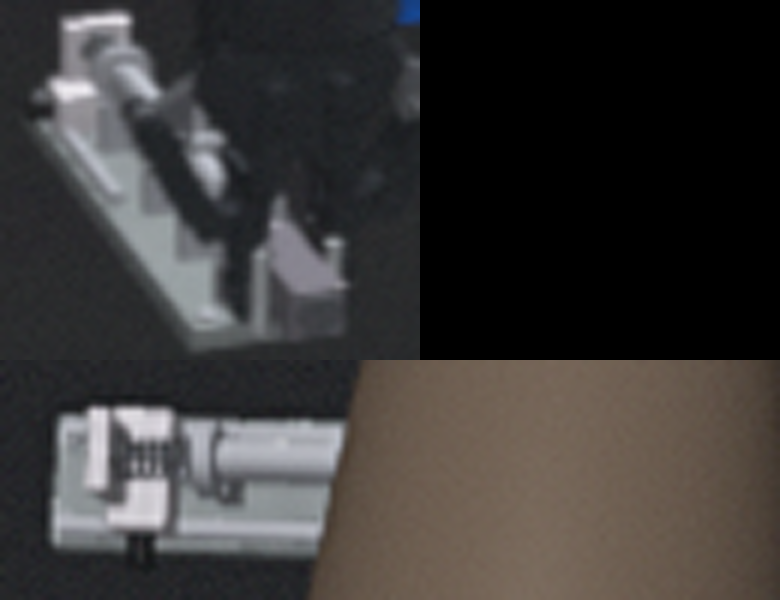

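Request:
carry_out --pt "0 0 -0.001 0 0 0 0" --pt "0 0 -0.002 0 0 0 0" --pt "0 0 -0.003 0 0 0 0" --pt "0 0 -0.004 0 0 0 0" --pt "0 0 -0.005 0 0 0 0" --pt "-0.0001 0 -0.006 0 0 0 0" --pt "-0.0001 0 -0.007 0 0 0 0" --pt "-0.0001 0 -0.008 0 0 0 0" --pt "-0.0001 0 -0.009 0 0 0 0" --pt "-0.0001 0 -0.01 0 0 0 0" --pt "-0.0001 0.001 -0.011 0 0 0 0" --pt "-0.0001 0.002 -0.011 0 0 0 0" --pt "-0.0001 0.002 -0.011 0 0 0 0"

```text
clock: 14.58
eef_pos: [0.6227, -0.0092, 0.0521]
eef_rot: [-0.707, 0.005, -0.005, 0.707]
wrist_force: [-0.5, -1.6, -0.2]
width: 0.0214
```

```bash
python3 -c "
from n import *
look('13')"
```

```text
axis in tool [9.4e-03 2.0e-04 1.0e+00] tcp [ 0.6227 -0.0092  0.0522] F [ 0.42 -0.56 -0.29] T [-0.04  0.02 -0.01] t 14.6833 w 0.0215
```

View pics/l13.png

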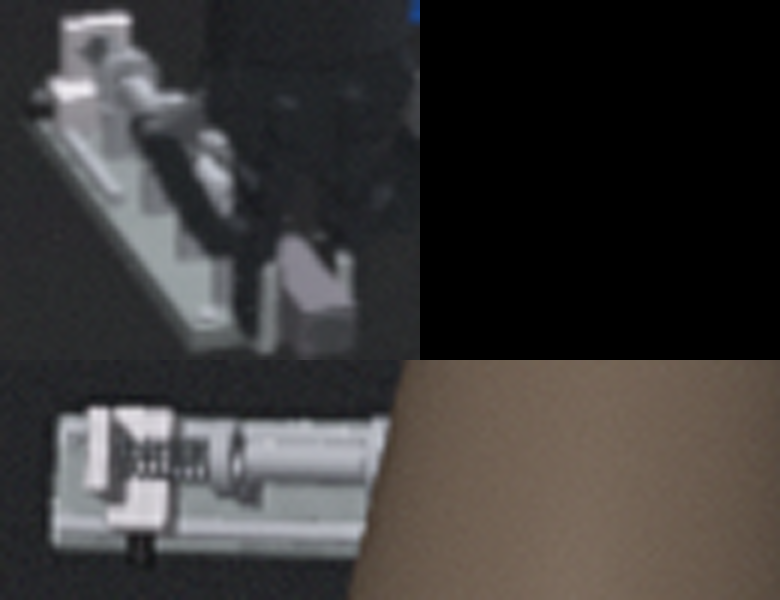

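Request:
carry_out --pt "0 0 0 0 0 0 0.3" --pt "0 0 0 0 0 0 0.35" --pt "0 0 0 0 0 0 0.5" --pt "0 0 0 0 0 0 0.7" --pt "0 0 0 0 0 0 0.8" --pt "0 0 0 0 0 0 0.8" --pt "0 0 0 0 0 0 0.8" --pt "0 -0.01 0 0 0 0 0.8" --pt "0 -0.025 0 0 0 0 0.8" --pt "0 -0.05 0 0 0 0 0.8" --pt "0 -0.08 0 0 0 0 0.8" --pt "0 -0.12 0 0 0 0 0.8" --pt "0 -0.15 0 0 0 0 0.8" --pt "-0.02 -0.18 -0.04 0 0 0 0.8" --pt "-0.04 -0.2 -0.08 0 0 0 0.8" --pt "-0.06 -0.2 -0.12 0 0 0 0.8" --pt "-0.08 -0.2 -0.16 0 0 0 0.8" --pt "-0.08 -0.2 -0.2 0 0 0 0.8" --pt "-0.08 -0.2 -0.2 0 0 0 0.8" --pt "-0.08 -0.2 -0.2 0 0 0 0.8"

```text
clock: 16.35
eef_pos: [0.5388, -0.212, 0.2533]
eef_rot: [0.708, -0.006, 0.007, -0.706]
wrist_force: [-0.5, 1.5, 0.5]
width: 0.0686
```

Run:
```python
from n import *
d,s=look('14')
cv2.imwrite('pics/t14.png',d['img'][:,:,::-1])
a=cv2.resize(s['img'][160:270,320:430,::-1],None,fx=5,fy=5,interpolation=cv2.INTER_CUBIC);cv2.imwrite('pics/s14.png',a)
```

```text
axis in tool [7.3e-03 2.0e-04 1.0e+00] tcp [ 0.5397 -0.2088  0.2528] F [-0.37  0.39 -0.09] T [ 0.   -0.03 -0.02] t 16.45 w 0.0682
```

View pics/t14.png

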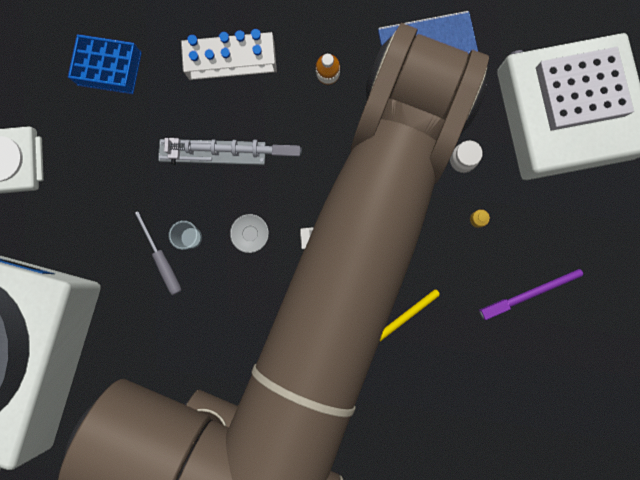

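View pics/s14.png

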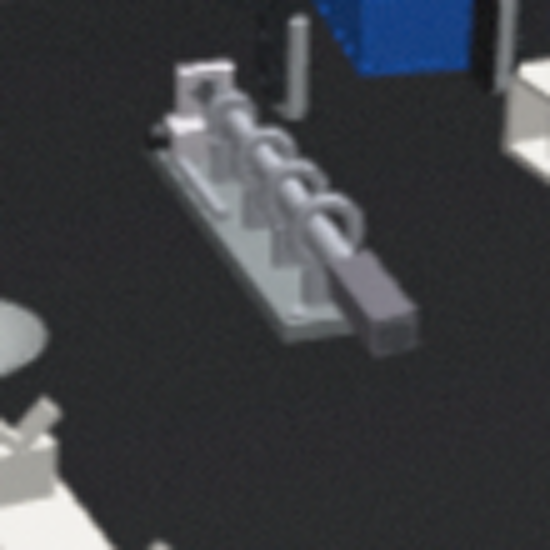

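View pics/l14.png

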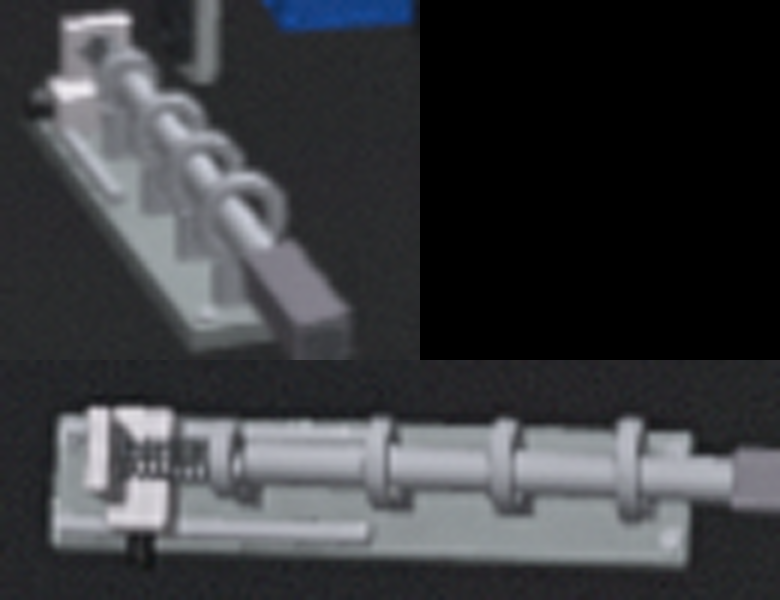

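Run:
```python
from n import *
a=load('top0')['img'].astype(int);b=load('top14')['img'].astype(int)
for n,(x0,x1,y0,y1) in dict(beaker=(165,205,218,252),dish=(228,272,212,255),driver=(132,184,208,296),weight=(468,492,208,230),jar=(462,485,138,174)).items(): print(n,(np.abs(a-b)[y0:y1,x0:x1].mean(2)>30).sum())
print(manip.job_done())
```

```text
beaker 0
dish 0
driver 0
weight 0
jar 0
the job is handed in; nothing more can be done
None
```

I took the steel spindle with the grey grip from its cradle, passed it nose first through the three wider rings, and leaned it on the sprung ring. I then eased off, let go and handed the job in at about 16.5 s. I left the yellow and purple look-alikes alone.

- **Insertion:** The spindle did not catch; the wrist force showed nothing above noise until it met the stop ring.
- **Press:** The sprung ring was met with the nose about 146 mm past the front of the first ring. I held it pressed for just over 1 s at about 6–7.8 N (wrist reading, noisy). The ring gave about 7 mm, judged from how far the tool moved and from the top camera. It did not get near 12 mm.
- **Final check:** The last pictures show the spindle lying in all three rings with its nose about 145 mm in. The stop ring looks back at rest, and the gripper is well clear.
- **Other things:** The beaker, dish, screwdriver, weight and the visible part of the jar show no change from the first picture.
- **Disagreements:**
  - The side camera put the shaft and the rings about 1.3 pixels (roughly 3 mm) off from the calibrated positions. Both were off by the same amount, so I aligned the spindle relative to the rings.
  - One short top-view reading of the spindle's angle came out about 1° off. I treated it as pixel noise, and the clean passage through the rings fits that.

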